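# Reseat the balance beam and hold its recessed zero button

## Robot

A 6-joint arm with a two-finger parallel gripper is mounted at the origin on the work surface. World frame = base frame: x ahead of the robot, y to its left, z up, the work surface at z = 0. Lengths are in m, angles in degrees, forces in N, time in s.
With the tool pointing down it reaches from about 0.3 to 0.75 m from the base axis. Payload 8.5 kg.
Tool frame: the origin (TCP) lies at the very end of the fingers, on their centre line; the grasp point (between the pads) lies 19 mm behind it (env.grasp_offset is the distance from the TCP to the grasp point, in m); y points along the fingers, z is the direction in which the jaws open and shut, and the axes are right-handed (so a half turn about y gives the same grasp; the last joint's range is limited). The gripper opens to 85 mm and grips with 20 to 120 N. Pads are 22 mm wide; open, the fingers measure 114 mm over their backs; the gripper's body (76 mm by 85 mm) begins 54 mm behind the grasp point. The pads swing forward as they close: fully open they stand 13 mm farther back than shut.
Start: joints at [64.67, 21.807, 74.336, -0, 83.858, -12.336], TCP at [0.124, 0.536, 0.207] pointing down, gripper open.
Joint ranges: [-178.18, 178.18], [-50.72, 133.34], [12.68, 142.11], [-81.47, 261.47], [9.98, 163.14], [-165.26, 165.26]. Speed limits (degrees/s): [136.94, 136.94, 180, 180, 180, 180].

## Interface

Orientations are given as a 3x3 rotation matrix whose columns are the frame's x, y, z axes.
In Python, from rig import env gives the robot as it stands. The module is installed in compiled form; this text tells all that it offers.
- The arm moves only by the shell command python3 -m pendant 'ROWS' [FORCE]. ROWS is JSON, a list of rows, each a list of 3 entries, a list of its own where there are three numbers: the shift along the world's x, y, z as a fraction of full scale, then the turn about the world's z as a fraction of full scale, then the opening, from 0 (shut) to 1 (fully open). A call has 1 to 12 rows; each row shifts and turns the commanded pose from where the row before left it; what a row does not reach is not made up. Full scale, the value 1, is 30 mm for a shift and 5 degrees for a turn. A row lasts 1/12 s, in which the tool goes at most 41.7 mm and 7.16 degrees, less where a joint would pass 70% of its speed; a pose out of reach is approached as far as the arm can. A call with a number of a shift or a turn outside -1 to 1 is refused whole. A call with a gripper value outside its range is refused whole. The fingers move at their own pace and stop on an object; FORCE is the grip in N (left out, the last holds). Time passes only in rows, so rows that do not move let the fingers close. It gives the time, the measured TCP pose, the force and the opening at its end, in the units of the state.
- env.observe(): the state, without advancing time (a new reading comes with each control period).
- env.get_image(name): name is "scene" or "side" or "wrist"; returns (picture, depth): 420x560x3 uint8, red, green, blue; 420x560 float32, m along the optical axis (not along the pixel's ray), 0 where there is no reading.
- env.camera_model(name): a dict with "camera_matrix" (3x3 intrinsics, pixels), "R" (3x3) and "t" (3): a world point X has camera coordinates R X + t; the wrist camera has in their place "tool_from_camera" (4x4, takes a point from camera to tool coordinates, whose origin is the TCP and whose axes are the tool frame's). Camera axes: x right, y down, z forward; pixel columns grow to the right and rows downward; lengths in m; the calibration is good to about 2 mm. A picture is of the moment at which its call begins: read the wrist's pose just before it. camera_model takes no time and is no camera call.
- env.close_job(): hands the job in, once; it reports no verdict.
The state is a dict: "time_s": time; "q": joint angles; "qvel": joint speeds; "joint_efforts": joint torques, N m; "position": TCP position; "tool_rot": TCP orientation; "ft_force": force on the tool from outside, world axes, zero at the start; "wrist_torque": the same for the moment, N m; "grip_width": finger opening in m.
Only numpy, scipy, OpenCV 4.12 (cv2) and the standard library are available. Lean on these libraries where they do the work, as an engineer would, in place of code of your own. Each camera call takes 0.05 s, during which the arm holds its last target.

## Task

Reset the zero of the beam balance: swing its arrest lever fully over so that the beam tips freely, leave it released for about a second, then swing the lever fully back so that the beam is arrested level again. With the beam arrested, reach the plain straight stylus from the tool stand down through the steel-collared opening in the deck, press the recessed button fully down, and finish while still holding it down with the gripped, upright stylus. Leave the other tools in the stand and do not shift the other things on the bench.

Things in the scene. Friction and masses are not known exactly. Their poses are not given: they have to be found in the camera images.
- balance: Balance, fixed: white box 220 (x) x 320 (y) x 50 mm high, origin at the centre of its underside, -x side is its front. Over its rear half (x = +60 mm) a beam 240 mm long along y with a pan on each end, parts up to 130 mm above the bench; column behind it. In the front part (x = -70 mm): lever at y = +100, flat dark display in the middle, collared opening at y = -100 mm.
- arrest (a joint): Arrest lever angle in rad: 0 = beam arrested, lever leaning 0.5 rad from upright to the balance's -x; 1.0 = fully released, leaning 0.5 rad to +x. Hinged about the balance's y axis; stays where it is left, needs about 1 N at its ball. Starts at 0 to 0.08. The forks under the beam drop 13 mm as it goes from 0 to 1.
- arrest_hinge (a point): Point on the lever's hinge axis, 62 mm above the bench, at x = -70, y = +100 mm of the balance; its axes are those of the balance.
- arrest_tip (a point): Centre of the grey metal ball on the lever's end: ball diameter 22 mm, on a 9 mm rod, 60 mm from the hinge axis; 115 mm above the bench at either stop and 122 mm when upright. Free space of 50 mm on either side of it along the balance's y.
- beam (a joint): Beam angle in rad, 0 = level; arrested it stays within about 0.02 of level, released it tips the +y end down, swings, and settles at about 0.12 within about a second.
- aperture (a point): Centre of the mouth of the opening, 54 mm above the bench, z up along the hole: steel collar 30 mm across outside, 17 mm inside, 4 mm high, on a straight round 15 mm hole in the deck. The button's top (13.6 mm across) is 20 mm below the mouth at rest.
- zero (a joint): Travel of the recessed spring button in m: 0 = up, 0.006 = fully down; needs about 2 N to start and 5 N to be fully down, returns when let go.
- stand: Tool stand, fixed: a grey metal block 200 (x) x 50 (y) x 50 mm high, origin at the centre of its underside, z up; three upright 10 mm holes 48 mm deep in a row along its x, at -65, 0 and +65 mm.
- stylus: Stylus, upright in any one of the three holes: origin at the centre of the tip's end, z up along it. Steel shank 6 mm across, 46 mm long, slightly tapered end; then a plain straight grey round handle 16 mm across from 46 to 121 mm. In the stand the handle's foot rests on the block and the origin is 4 mm above the bench. About 40 g.
- ball_tool: Another tool in the stand, same shank and handle but with a ball 26 mm across on top; not used, leave it. Origin at the tip's end, top at 120 mm.
- bar_tool: Another tool in the stand, same shank and handle but with a crossbar 36 x 12 x 14 mm on top; not used, leave it. Origin at the tip's end, top at 120 mm.
- flask: Conical glass flask with a stopper, 84 mm across at the foot, 140 mm high, loose, to the left of the balance. Origin at the centre of its underside.
- beaker: Clear plastic beaker 70 mm across, 85 mm high, loose, at the far right. Origin at the centre of its underside.
- vial: Amber jar 28 mm across, 55 mm high, loose, on the bench in front of the balance. Origin at the centre of its underside.
- dish: Lidded clear dish 90 mm across, 18 mm high, loose, on the bench in front of the balance. Origin at the centre of its underside.
- brush: Brush 160 mm long lying on the bench at the left, loose.
Things that resemble listed ones, but are neither listed nor needed, are in the scene too. What is shaped like the stylus but pink or yellow is not meant.

How it is judged:
By the outcome, as a careful person would: the job done as asked, in the order asked, and still so for the second after the job is handed in, while the arm keeps its last pose, push and grip.
It also fails if it takes over 64 s, if anything falls off the work surface, if the arm or the gripper's body presses on something with over 40 N, if the wrist force passes 120 N, or if a joint passes its speed limit or range.

## Working session

There is one attempt and no reset: what is moved stays moved. The work goes in short steps, Python scripts to look and compute and a shell command to move; the robot and the scene stay as the last step left them, time stands still between calls to the robot, and variables do not carry over. Pictures are saved under pics/ and viewed, and the job is handed in when it is done.

```bash
mkdir -p pics
cat > h.py <<'E'
import numpy as np, cv2
from rig import env
def snap(name,fn):
    s=env.observe(); im,d=env.get_image(name); np.savez(fn+'.npz',im=im,d=d,p=s['position'],R=s['tool_rot'])
    cv2.imwrite('pics/'+fn+'.png',im[:,:,::-1]); return im,d
def load(fn):
    z=np.load(fn+'.npz'); return z['im'],z['d'],z['p'],z['R']
def cam(name,p=None,R=None):
    m=env.camera_model(name);K=np.array(m['camera_matrix'])
    if 'R' in m:
        Rc=np.array(m['R']);t=np.array(m['t']); return K,-Rc.T@t,Rc.T
    T=np.array(m['tool_from_camera']); return K,np.array(p)+np.array(R)@T[:3,3],np.array(R)@T[:3,:3]
def ray(name,u,v,z,p=None,R=None):
    K,c,Rw=cam(name,p,R); r=Rw@np.linalg.solve(K,[u,v,1.]); return c+r*(z-c[2])/r[2]
def pts(name,d,p=None,R=None):
    K,c,Rw=cam(name,p,R); v,u=np.mgrid[:d.shape[0],:d.shape[1]]
    P=np.stack([(u-K[0,2])/K[0,0]*d,(v-K[1,2])/K[1,1]*d,d],-1); return P@Rw.T+c
def proj(name,X,p=None,R=None):
    K,c,Rw=cam(name,p,R); q=K@(Rw.T@(np.array(X)-c)); return q[:2]/q[2]
E
python3 - <<'E'
from h import *
for n in ['scene','side','wrist']: snap(n,n+'0')
s=env.observe(); print(s, env.grasp_offset)
for n in ['scene','side']: print(n,cam(n))
E
```

```text
{'time_s': 0.15, 'q': array([ 6.46689520e+01,  2.18318796e+01,  7.43706663e+01, -2.62144538e-04,
        8.38577726e+01, -1.23361193e+01]), 'qvel': array([ 0.04037377,  0.06814732, -0.1538109 , -0.01031963,  0.01417269,
       -0.01995634]), 'joint_efforts': array([ 1.75145084e-03, -4.48623133e+01, -2.31343424e+01, -2.42882588e-04,
        3.75405318e-03, -1.60126820e-05]), 'position': array([0.12357872, 0.53569398, 0.20648011]), 'tool_rot': array([[ 9.74390033e-01, -4.46307465e-04,  2.24864102e-01],
       [-2.24864437e-01, -9.53480368e-04,  9.74389591e-01],
       [-2.20473842e-04, -9.99999446e-01, -1.02942044e-03]]), 'ft_force': array([ 0.68753626, -0.1488124 ,  0.47522313]), 'wrist_torque': array([ 0.04182148, -0.00302173,  0.03141132]), 'grip_width': 0.08554555312723108} 0.0187
scene (array([[424.54779751,   0.        , 279.19429288],
       [  0.        , 424.54779751, 209.08765055],
       [  0.        ,   0.        ,   1.        ]]), array([1.2533882 , 0.55110934, 0.90294915]), array([[-0.55667773,  0.56255817, -0.61125952],
       [ 0.83049938,  0.39415262, -0.39359179],
       [ 0.01951126, -0.72675444, -0.6866202 ]]))
side (array([[457.55771741,   0.        , 275.40400112],
       [  0.        , 457.55771741, 206.83401854],
       [  0.        ,   0.        ,   1.        ]]), array([ 0.22885991, -0.86180406,  0.76103923]), array([[ 0.94670983, -0.18947728,  0.26045895],
       [-0.32187285, -0.52702357,  0.78653927],
       [-0.01176331, -0.82845912, -0.55992598]]))
```

View pics/scene0.png

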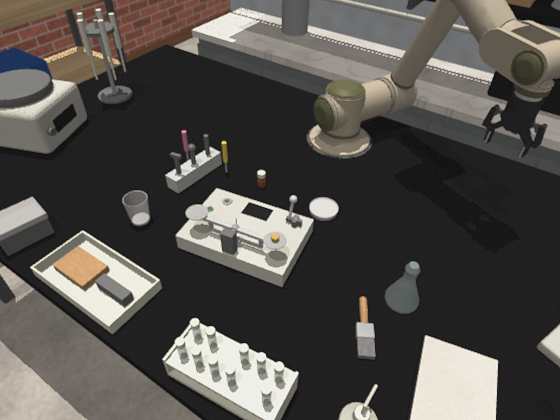

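View pics/side0.png

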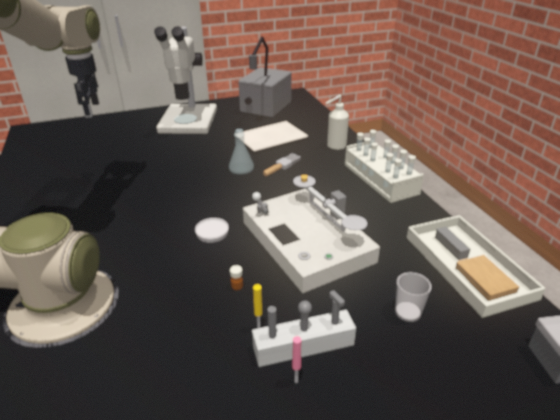

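View pics/wrist0.png

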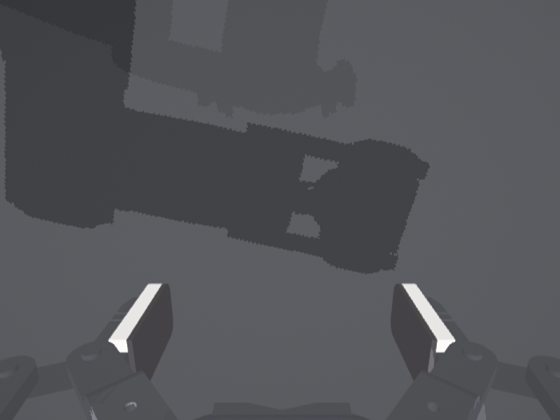

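The scene view shows the balance around (245,235), lever ball at (293,199), collar at (227,201). The stand is at (195,168) with three grey tools, and there are pink (185,140) and yellow (225,150) look-alikes beside it. I'll enlarge these areas and measure them.

Run:
```python
from h import *
im,d,_,_=load('scene0'); a=im[120:290,150:350]; a=cv2.resize(a,None,fx=4,fy=3.5,interpolation=2)
cv2.imwrite('pics/c1.png',a[:,:,::-1])
im,d,_,_=load('side0'); a=im[170:390,200:400]; a=cv2.resize(a,None,fx=2.7,fy=2.7,interpolation=2)
cv2.imwrite('pics/c2.png',a[:,:,::-1])
```

```text
(no output)
```

View pics/c1.png

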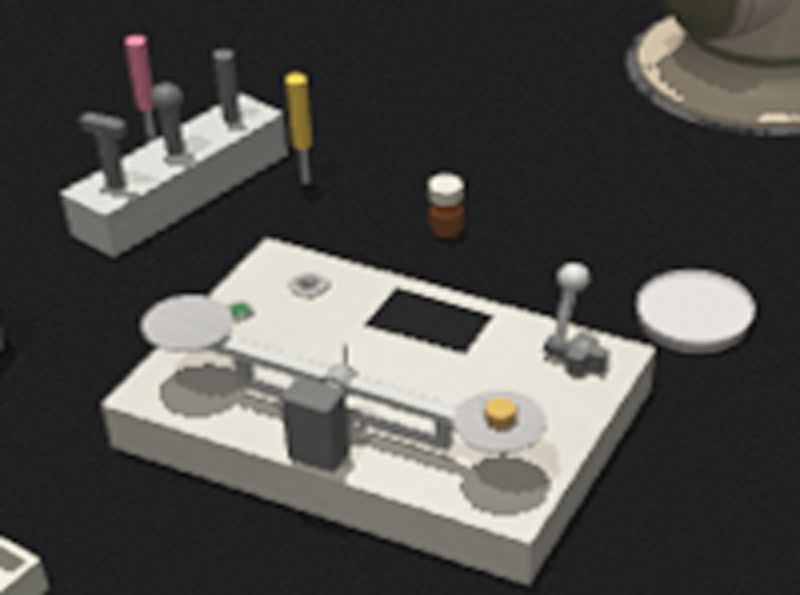

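View pics/c2.png

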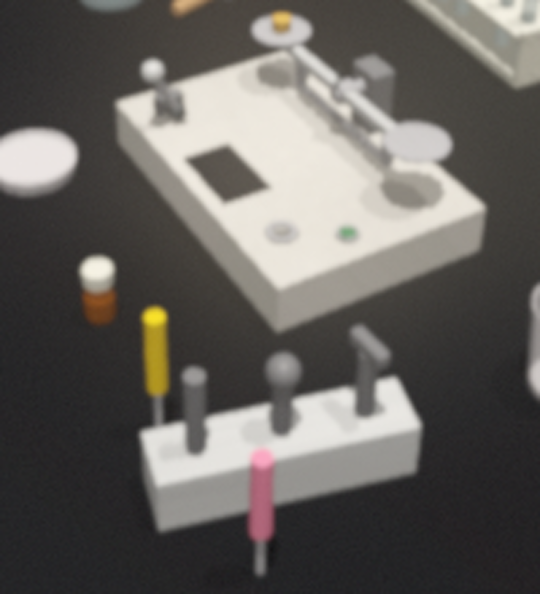

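Three things look like the stylus: the grey straight one in the stand's near end at scene (206,145), the pink one at (185,140) and the yellow one at (225,150). The crops show that only the grey one is in the stand with no ball or crossbar on top, so that is the stylus. Next I'll measure positions.

Run:
```python
from h import *
for n in ['scene','side']:
    im,d,_,_=load(n+'0'); P=pts(n,d); f=im.astype(int)
    gray=(f.max(2)-f.min(2)<30)
    top=(abs(P[...,2]-0.05)<0.008)&(f.min(2)>100)&(d>0)
    k,lab,st,ce=cv2.connectedComponentsWithStats(top.astype(np.uint8))
    for i in range(1,k):
        if st[i,4]>150 :
            X=P[lab==i]; c=X.mean(0)
            if c[0]<0.15 or c[0]>0.9: continue
            r=cv2.minAreaRect((X[:,:2]*1000).astype(np.float32)); print(n,'top',ce[i].round(),st[i,4],c.round(3),np.round(r[0],1),np.round(r[1]),round(r[2],1))
    for nm,m in [('yellow',(f[...,0]>150)&(f[...,2]<70)&(f[...,1]>120)),('pink',(f[...,0]>170)&(f[...,1]<140)&(f[...,2]>110)),('amber',(f[...,0]>80)&(f[...,1]<70)&(f[...,2]<40))]:
        X=P[m&(d>0)]; 
        if len(X): print(n,nm,len(X),np.median(X,0).round(3),np.percentile(X,2,axis=0).round(3),np.percentile(X,98,axis=0).round(3))
# handle: dark pts above stand
    m=(P[...,2]>0.065)&(P[...,2]<0.14)&gray&(f.max(2)<170)&(P[...,0]<0.6)&(P[...,1]<0.1)&(P[...,0]>0.15)&(d>0)
    k,lab,st,ce=cv2.connectedComponentsWithStats(m.astype(np.uint8))
    for i in range(1,k):
        if st[i,4]>25: X=P[lab==i]; print(n,'tool',ce[i].round(),st[i,4],X.mean(0).round(3),X.min(0).round(3),X.max(0).round(3))
```

```text
scene top [192. 165.] 519 [ 0.482 -0.288  0.049] [ 472.9 -289.5] [ 54. 204.] 85.7
scene top [248. 231.] 4524 [0.616 0.037 0.049] [608.8  27.1] [225. 322.] 9.7
scene yellow 3 [ 0.266 -0.336  0.001] [ 0.26  -0.345  0.   ] [ 0.4   -0.22   0.113]
scene pink 6 [ 0.36  -0.439  0.059] [ 0.287 -0.515 -0.003] [ 0.432 -0.359  0.121]
scene amber 60 [-1.118 -2.444 -0.65 ] [-1.587 -2.483 -0.718] [ 0.403 -0.066  0.034]
scene tool [95. 72.] 31 [ 0.313 -0.949  0.119] [ 0.282 -0.993  0.101] [ 0.338 -0.916  0.138]
scene tool [109.  73.] 72 [ 0.27  -0.922  0.105] [ 0.259 -0.935  0.067] [ 0.277 -0.913  0.14 ]
scene tool [ 68. 107.] 594 [ 0.532 -0.83   0.103] [ 0.453 -0.868  0.065] [ 0.6   -0.797  0.14 ]
scene tool [206. 143.] 82 [ 0.412 -0.282  0.098] [ 0.399 -0.292  0.065] [ 0.419 -0.273  0.127]
scene tool [192. 152.] 101 [ 0.477 -0.286  0.1  ] [ 0.423 -0.358  0.066] [ 0.486 -0.273  0.126]
scene tool [177. 160.] 119 [ 0.541 -0.291  0.104] [ 0.53  -0.312  0.065] [ 0.551 -0.275  0.126]
side top [130.  71.] 222 [0.267 1.527 0.05 ] [ 274.1 1532.9] [ 49. 345.] 88.4
side top [309. 234.] 5499 [ 0.6   -0.005  0.05 ] [608.   25.9] [223. 327.] 10.0
side top [303. 331.] 1920 [ 0.471 -0.296  0.049] [ 473.7 -291.7] [ 54. 201.] 85.8
side yellow 211 [ 0.399 -0.224  0.093] [ 0.394 -0.227  0.002] [ 0.431 -0.102  0.122]
side pink 297 [0.966 1.999 0.044] [ 0.424 -0.374 -0.615] [1.917 2.03  0.221]
side amber 72 [ 0.386 -0.09   0.013] [ 0.376 -0.096  0.001] [ 0.401 -0.079  0.024]
side tool [336. 304.] 257 [ 0.536 -0.3    0.106] [ 0.53  -0.315  0.066] [ 0.547 -0.278  0.125]
side tool [304. 312.] 245 [ 0.472 -0.296  0.103] [ 0.461 -0.304  0.065] [ 0.486 -0.282  0.124]
side tool [272. 319.] 216 [ 0.407 -0.291  0.1  ] [ 0.401 -0.296  0.066] [ 0.416 -0.279  0.127]
```

```bash
cat >> h.py <<'E'
B=np.array([.6083,.0265]); a=np.radians(9.85); ex=np.array([np.cos(a),np.sin(a)]); ey=np.array([-ex[1],ex[0]])
def bal(x,y,z): return np.r_[B+x*ex+y*ey,z]
E
python3 - <<'E'
from h import *
pt={'ball':bal(-.07-.0288,.1,.1147),'ap':bal(-.07,-.1,.054),'sty':np.r_[.408,-.286,.125],'hinge':bal(-.07,.1,.062)}
for n in ['scene','side']:
    im=load(n+'0')[0][:,:,::-1].copy(); big=cv2.resize(im,None,fx=4,fy=4,interpolation=2)
    out=[]
    for k,X in pt.items():
        p=proj(n,X); print(n,k,X.round(4),p.round(1)); q=((p+.5)*4).astype(int); cv2.circle(big,tuple(q.tolist()),3,(0,0,255),-1)
        out.append(cv2.resize(big[q[1]-90:q[1]+90,q[0]-90:q[0]+90],(190,190)))
    cv2.imwrite('pics/o_%s.png'%n,np.hstack(out))
    # collar ellipse/ball: circle detection
E
python3 -c "
import cv2,numpy as np
cv2.imwrite('pics/o.png',np.vstack([cv2.imread('pics/o_scene.png'),cv2.imread('pics/o_side.png')]))"
```

```text
scene ball [0.4938 0.1081 0.1147] [293.4 198.6]
scene ap [ 0.5564 -0.084   0.054 ] [226.6 200.5]
scene sty [ 0.408 -0.286  0.125] [205.4 135.2]
scene hinge [0.5222 0.1131 0.062 ] [288.7 218.7]
side ball [0.4938 0.1081 0.1147] [254.8 196.9]
side ap [ 0.5564 -0.084   0.054 ] [303.9 254.5]
side sty [ 0.408 -0.286  0.125] [271.  308.2]
side hinge [0.5222 0.1131 0.062 ] [265.1 210.5]
```

View pics/o.png

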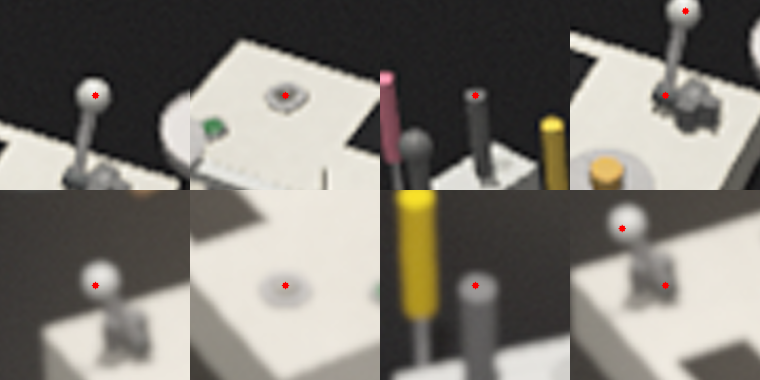

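```bash
python3 -m pendant '[[[0.4,-0.45,0],0.3,0.6],[[0.8,-0.95,0],0.3,0.6],[[0.8,-0.95,0],0.3,0.6],[[0.8,-0.95,0],0.3,0.6],[[0.8,-0.95,0],0.3,0.6],[[0.8,-0.95,0],0.3,0.6],[[0.8,-0.95,0],0.3,0.6],[[0.8,-0.95,0],0.3,0.6]]'
python3 -m pendant '[[[0.8,-0.95,0],0.3,0.6],[[0.8,-0.95,0],0.3,0.6],[[0.8,-0.95,0],0.3,0.6],[[0.8,-0.95,0],0.3,0.6],[[0.8,-0.95,0],0.3,0.6],[[0.7,-0.8,0],0.3,0.6],[[0.5,-0.4,0],0.3,0.6],[[0.2,-0.2,0],0.3,0.6],[[0,0,0],0,0.6],[[0,0,0],0,0.6]]'
python3 - <<'E'
from h import *
im,d=snap('wrist','w1'); s=env.observe(); print(s['time_s'],s['position'],s['tool_rot'],s['ft_force'],s['grip_width'])
z=bal(-.07-.0288,.1,.1147); print(z, proj('wrist',z,s['position'],s['tool_rot']),z-s['position'])
E
```

```text
time_s: 0.82
position: [0.3043, 0.3213, 0.2069]
tool_rot: [[1.0, -0.0, 0.016], [-0.016, -0.0, 1.0], [-0.0, -1.0, -0.0]]
ft_force: [0.8, 0.7, -0.1]
grip_width: 0.0511
time_s: 1.65
position: [0.4654, 0.1384, 0.2066]
tool_rot: [[0.982, -0.001, -0.189], [0.189, 0.0, 0.982], [-0.001, -1.0, 0.0]]
ft_force: [0.1, 0.8, -0.3]
grip_width: 0.051
1.7 [0.46510312 0.13875541 0.20675146] [[ 9.81724069e-01 -7.39267465e-04 -1.90308448e-01]
 [ 1.90308569e-01  9.74138616e-05  9.81724319e-01]
 [-7.07218168e-04 -9.99999722e-01  2.36322466e-04]] [0.28183152 0.28798684 0.19169044] 0.051441713847022646
[0.49384948 0.10812425 0.1147    ] [232.51494613 237.0704295 ] [ 0.02874635 -0.03063117 -0.09205146]
```

View pics/w1.png

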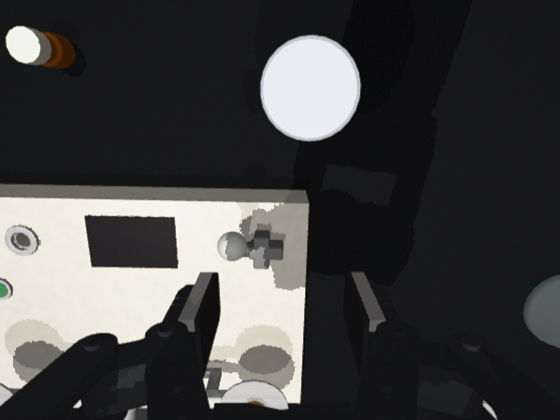

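Run:
```python
from h import *
im,d,p,R=load('w1'); P=pts('wrist',d,p,R)
print(cam('wrist',p,R))
print(ray('wrist',232,246,.1147,p,R))
m=(P[...,2]>.105)&(P[...,2]<.135)&(d>0); m[300:]=0
X=P[m]; print(len(X),X.min(0).round(4),X.max(0).round(4),X.mean(0).round(4), np.argwhere(m).mean(0))
dd=X-np.array([.49,.108,.1147]);A=np.c_[2*X,np.ones(len(X))];print(np.linalg.lstsq(A,(X**2).sum(1),rcond=None)[0])
# collar
a=ray('wrist',22,240,.054,p,R); print(a, bal(-.07,-.1,.054), proj('wrist',bal(-.07,-.1,.054),p,R))
h=bal(-.07,.1,.062); print(proj('wrist',h,p,R))
cv2.imwrite('pics/w1c.png',cv2.resize(im[180:300,180:320],None,fx=4,fy=4,interpolation=2)[:,:,::-1])
```

```text
(array([[378.62934146,   0.        , 281.44065083],
       [  0.        , 378.62934146, 215.06486322],
       [  0.        ,   0.        ,   1.        ]]), array([0.39034888, 0.12430657, 0.37409271]), array([[-1.87985673e-01,  9.36647351e-01,  2.95555623e-01],
       [ 9.82171770e-01,  1.79265325e-01,  5.65911374e-02],
       [ 2.30639346e-05,  3.00924713e-01, -9.53647900e-01]]))
[0.50108687 0.10838885 0.1147    ]
708 [0.4891 0.0978 0.113 ] [0.51   0.1192 0.1292] [0.4975 0.1088 0.1238] [246.3220339 231.75     ]
[ 0.50012067  0.10847729  0.11740083 -0.27555841]
[ 0.55695119 -0.08293011  0.054     ] [ 0.55643881 -0.08400075  0.054     ] [ 20.78359354 239.27283645]
[241.03496352 246.15528337]
```

View pics/w1c.png

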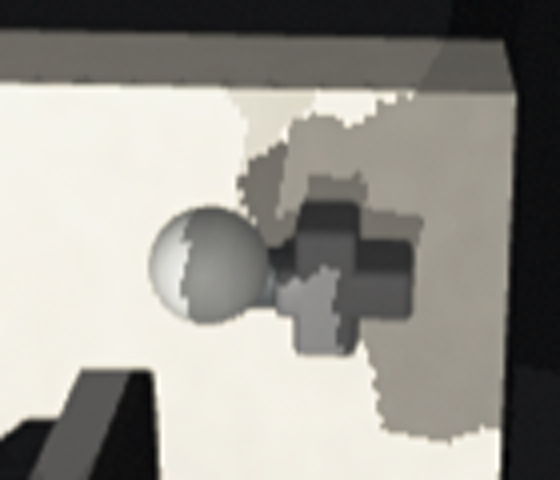

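The ball measures (0.499, 0.1085, 0.117), so the lever is at about 0.08 rad. I'll move over it, descend straddling it along the hinge axis, and grip gently.

```bash
python3 -m pendant '[[[0.57,-0.5,0],-0.12,0.6],[[0.57,-0.5,0],-0.12,0.6],[[0,0,0],0,0.6],[[0,0,-0.9],0,0.6],[[0,0,-0.9],0,0.6],[[0,0,-0.9],0,0.6],[[0,0,-0.7],0,0.6],[[0,0,-0.28],0,0.6],[[0,0,0],0,0.6],[[0,0,0],0,0.6]]' 20
python3 -m pendant '[[[0,0,0],0,0.2],[[0,0,0],0,0.2],[[0,0,0],0,0.2],[[0,0,0],0,0.2],[[0,0,0],0,0.2],[[0,0,0],0,0.2]]' 20
python3 - <<'E'
from h import *
im,d=snap('scene','s2'); cv2.imwrite('pics/s2c.png',cv2.resize(im[100:300,150:400],None,fx=3,fy=3,interpolation=2)[:,:,::-1])
E
```

```text
time_s: 2.53
position: [0.4999, 0.109, 0.0973]
tool_rot: [[0.985, 0.001, -0.171], [0.171, 0.0, 0.985], [0.001, -1.0, -0.0]]
ft_force: [-0.2, 0.5, -0.0]
grip_width: 0.0516
time_s: 3.03
position: [0.5001, 0.1082, 0.0971]
tool_rot: [[0.985, 0.001, -0.17], [0.17, -0.0, 0.985], [0.001, -1.0, -0.0]]
ft_force: [-1.3, -1.0, 5.1]
grip_width: 0.0175
```

View pics/s2c.png

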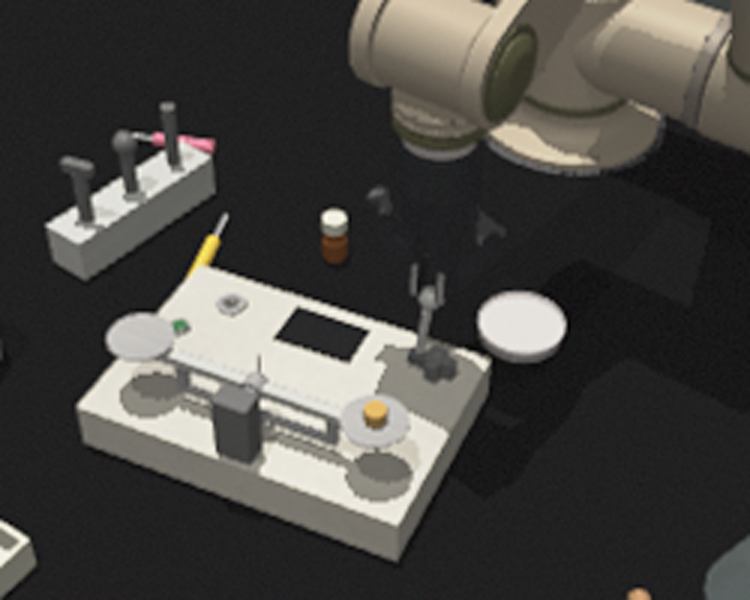

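The image shows the fingers astride the ball. The pink and yellow decoys have toppled on their own, well away from the arm. The grip width of 17.5 mm is less than the 22 mm ball, so I'll check where the ball sits between the pads.

Run:
```python
from h import *
im,d=snap('wrist','w2'); im2,_=snap('side','sd2'); 
a=cv2.resize(im[200:420,180:400],(500,500),interpolation=2); b=cv2.resize(im2[160:260,220:300],(400,500),interpolation=2)
cv2.imwrite('pics/w2c.png',np.hstack([a[:,:,::-1],b[:,:,::-1]])[:, :800])
s=env.observe(); print(s['position'],s['ft_force'],s['grip_width'])
```

```text
[0.50002672 0.10819909 0.09706384] [-2.05006803 -1.28695929  5.95815708] 0.017224189392777676
```

View pics/w2c.png

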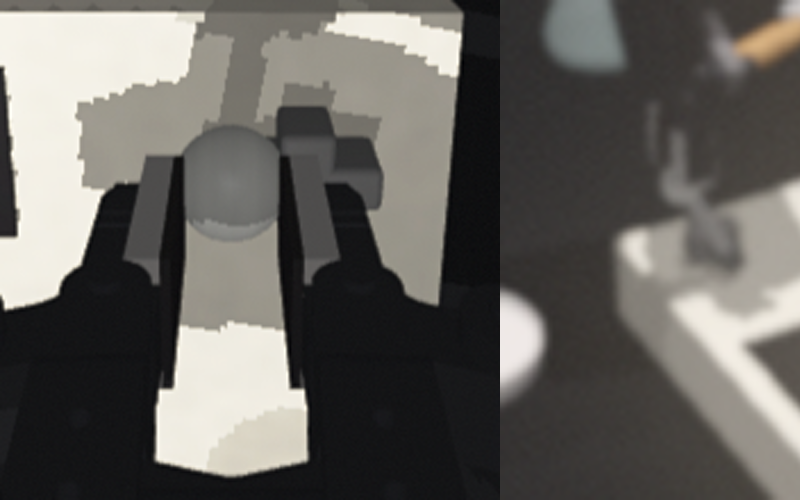

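Run:
```python
from h import *
im,d,p,R=load('w2'); P=pts('wrist',d,p,R)
m=np.zeros(d.shape,bool); m[258:304,262:302]=1
m&=(P[...,2]>.10)
X=P[m];X=X[np.linalg.norm(X-[.497,.108,.117],axis=1)<.02]
A=np.c_[2*X,np.ones(len(X))];s=np.linalg.lstsq(A,(X**2).sum(1),rcond=None)[0];print(len(X),s[:3],np.sqrt(s[3]+s[:3]@s[:3]),X.min(0),X.max(0))
# fingers depth around
for (u,v) in [(250,270),(245,290),(240,310),(313,270),(318,290)]: print((u,v),P[v,u].round(4))
```

```text
1729 [0.49953798 0.10839713 0.11740175] 0.010399524304360646 [0.4887717  0.09908935 0.11171257] [0.50880623 0.1174819  0.12868807]
(250, 270) [0.492  0.0945 0.1275]
(245, 290) [0.4929 0.094  0.1422]
(240, 310) [0.4926 0.0936 0.1562]
(313, 270) [0.4879 0.1193 0.1272]
(318, 290) [0.4877 0.1197 0.1436]
```

Run:
```python
from h import *
im,d,p,R=load('w2'); P=pts('wrist',d,p,R)
for u in (245,250,256,310,314):
  print(u,[(v,*P[v,u].round(3)) for v in range(256,290,4)])
im,d,_,_=load('s2'); P=pts('scene',d)
m=(abs(P[...,0]-.5)<.03)&(abs(P[...,1]-.108)<.05)&(P[...,2]>.08)&(P[...,2]<.16)
for z in np.arange(.085,.16,.005):
  q=P[m&(abs(P[...,2]-z)<.0025)]; print(z.round(3),len(q), q[:,1].min().round(3) if len(q) else '', q[:,1].max().round(3) if len(q) else '')
tcp=p; print(proj('scene',p),proj('scene',p+[0,0,.03]))
b=cv2.resize(im[170:230,270:320],(500,600),interpolation=cv2.INTER_CUBIC)[:,:,::-1]; cv2.imwrite('pics/s2d.png',b)
```

```text
245 [(256, np.float64(0.522), np.float64(0.089), np.float64(0.05)), (260, np.float64(0.524), np.float64(0.09), np.float64(0.05)), (264, np.float64(0.527), np.float64(0.09), np.float64(0.05)), (268, np.float64(0.424), np.float64(0.096), np.float64(0.264)), (272, np.float64(0.492), np.float64(0.093), np.float64(0.129)), (276, np.float64(0.492), np.float64(0.093), np.float64(0.132)), (280, np.float64(0.492), np.float64(0.093), np.float64(0.136)), (284, np.float64(0.493), np.float64(0.094), np.float64(0.138)), (288, np.float64(0.492), np.float64(0.094), np.float64(0.142))]
250 [(256, np.float64(0.521), np.float64(0.092), np.float64(0.05)), (260, np.float64(0.523), np.float64(0.093), np.float64(0.05)), (264, np.float64(0.526), np.float64(0.093), np.float64(0.051)), (268, np.float64(0.529), np.float64(0.094), np.float64(0.05)), (272, np.float64(0.492), np.float64(0.095), np.float64(0.13)), (276, np.float64(0.492), np.float64(0.095), np.float64(0.132)), (280, np.float64(0.492), np.float64(0.095), np.float64(0.137)), (284, np.float64(0.492), np.float64(0.095), np.float64(0.139)), (288, np.fl
[... 1438 characters left out ...]
t64(0.129), np.float64(0.072)), (272, np.float64(0.488), np.float64(0.12), np.float64(0.129)), (276, np.float64(0.488), np.float64(0.119), np.float64(0.132)), (280, np.float64(0.487), np.float64(0.119), np.float64(0.137)), (284, np.float64(0.488), np.float64(0.119), np.float64(0.139)), (288, np.float64(0.488), np.float64(0.119), np.float64(0.142))]
0.085 5 0.11 0.117
0.09 4 0.11 0.115
0.095 11 0.108 0.117
0.1 4 0.107 0.114
0.105 6 0.11 0.115
0.11 3 0.115 0.119
0.115 7 0.105 0.12
0.12 12 0.102 0.119
0.125 23 0.097 0.127
0.13 14 0.1 0.131
0.135 23 0.092 0.133
0.14 17 0.093 0.13
0.145 21 0.093 0.135
0.15 20 0.091 0.132
0.155 17 0.099 0.132
[291.99484679 204.55326544] [292.43353342 196.54515932]
```

View pics/s2d.png

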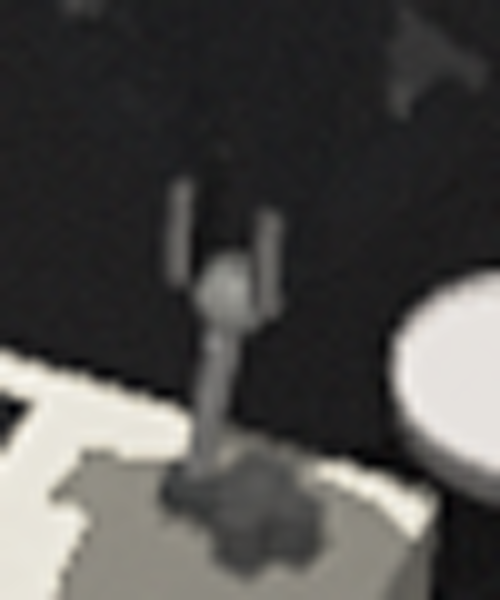

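Run:
```python
from h import *
for f in ('wrist0','w1','w2'):
    im,d,p,R=load(f); P=pts('wrist',d,p,R); Q=(P-p)@R  # tool coords
    m=(d>0)&(abs(Q[...,2])<.07)&(abs(Q[...,0])<.02)&(Q[...,1]>-.06)&(Q[...,1]<.02)
    for sgn in (-1,1):
        q=Q[m&(Q[...,2]*sgn>.005)]; print(f,sgn,len(q),'y max pct',np.percentile(q[:,1],[50,90,98,99.5]).round(4) if len(q) else '')
```

```text
wrist0 -1 1933 y max pct [-0.0514 -0.0423 -0.0391 -0.0384]
wrist0 1 1929 y max pct [-0.0513 -0.0423 -0.0392 -0.0384]
w1 -1 2144 y max pct [-0.0478 -0.035  -0.0307 -0.0288]
w1 1 2152 y max pct [-0.0477 -0.035  -0.0304 -0.0289]
w2 -1 1941 y max pct [-0.0434 -0.027  -0.022  -0.0191]
w2 1 2020 y max pct [-0.0426 -0.0267 -0.0214 -0.0186]
```

The wrist depth, scene view and grip width all agree that the finger ends sit about 25 mm behind the reported TCP. That means the pads hold the ball above its equator. I'll reopen, go 22 mm lower and regrip.

```bash
python3 -m pendant '[[[0,0,0],0,0.6],[[0,0,0],0,0.6],[[0,0,0],0,0.6],[[0,0,-0.4],0,0.6],[[0,0,-0.35],0,0.6],[[0,0,0],0,0.3],[[0,0,0],0,0.2],[[0,0,0],0,0.2],[[0,0,0],0,0.2],[[0,0,0],0,0.2],[[0,0,0],0,0.2],[[0,0,0],0,0.2]]' 20
python3 - <<'E'
from h import *
im,d=snap('wrist','w3'); s=env.observe(); print(s['position'],s['ft_force'],s['grip_width'])
cv2.imwrite('pics/w3c.png',cv2.resize(im[200:420,180:400],(500,500),interpolation=2)[:,:,::-1])
E
```

```text
time_s: 4.18
position: [0.5001, 0.1082, 0.0744]
tool_rot: [[0.985, 0.001, -0.17], [0.17, -0.0, 0.985], [0.001, -1.0, -0.0]]
ft_force: [0.6, -2.9, 0.5]
grip_width: 0.0201
[0.50018127 0.10823136 0.07437753] [-0.4889191  -2.37705456  1.68941554] 0.020188022743956237
```

View pics/w3c.png

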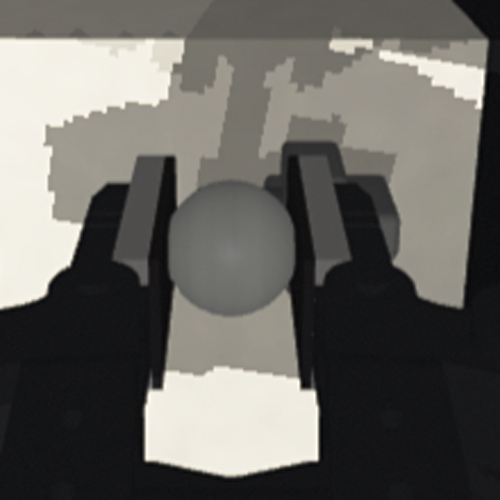

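```bash
python3 -m pendant '[[[0.156,0.027,0.06],0,0.2],[[0.156,0.027,0.05],0,0.2],[[0.156,0.027,0.035],0,0.2],[[0.156,0.027,0.02],0,0.2],[[0.156,0.027,0.005],0,0.2],[[0.156,0.027,0],0,0.2],[[0.156,0.027,-0.015],0,0.2],[[0.156,0.027,-0.03],0,0.2],[[0.156,0.027,-0.045],0,0.2],[[0.156,0.027,-0.06],0,0.2]]' 20
python3 -m pendant '[[[0.1,0.017,-0.04],0,0.2],[[0.1,0.017,-0.04],0,0.2],[[0,0,0],0,0.2]]' 20
python3 - <<'E'
from h import *
im,d=snap('scene','s4'); s=env.observe(); print(s['position'],s['ft_force'],s['grip_width'],s['time_s'])
h=bal(-.07,.1,.062); print('off',(s['position']-h)[:2]@ex)
cv2.imwrite('pics/s4c.png',cv2.resize(im[150:300,170:350],None,fx=4,fy=4,interpolation=2)[:,:,::-1])
E
```

```text
time_s: 5.07
position: [0.5477, 0.1164, 0.0749]
tool_rot: [[0.985, 0.001, -0.17], [0.17, -0.0, 0.985], [0.001, -1.0, -0.0]]
ft_force: [1.1, -4.1, 4.3]
grip_width: 0.0203
time_s: 5.32
position: [0.5537, 0.1175, 0.0721]
tool_rot: [[0.985, 0.001, -0.17], [0.17, -0.0, 0.985], [0.001, -1.0, -0.0]]
ft_force: [1.8, -5.1, 2.0]
grip_width: 0.0204
[0.55356212 0.11747934 0.07210669] [ 1.49651977 -5.07763184  1.91948138] 0.020328424948100846 5.3667
off 0.03163279131221615
```

View pics/s4c.png

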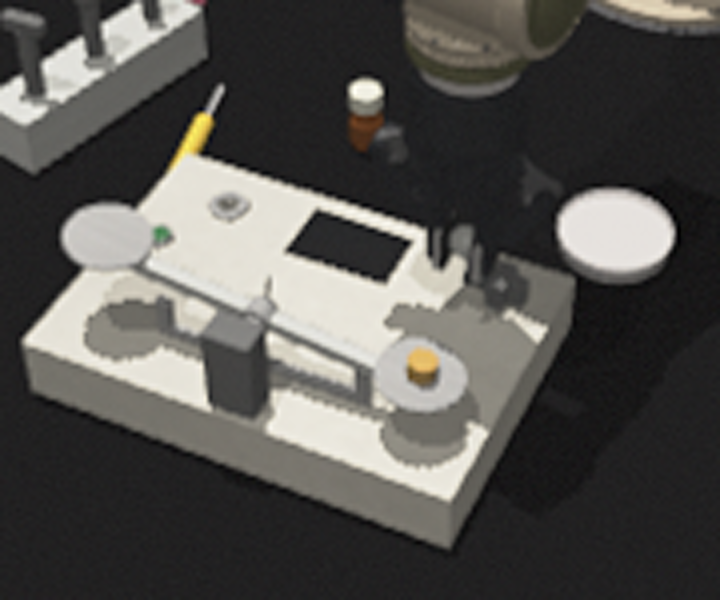

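The beam has tipped: the +y pan is down and the forks have dropped. There's no stop force yet, so I'll push a little more.

```bash
python3 -m pendant '[[[0.07,0.012,-0.03],0,0.2],[[0,0,0],0,0.2]]' 20; python3 -m pendant '[[[0.07,0.012,-0.03],0,0.2],[[0,0,0],0,0.2]]' 20
python3 - <<'E'
from h import *
im,d=snap('wrist','w5'); s=env.observe(); p,R=s['position'],s['tool_rot'];P=pts('wrist',d,p,R)
c=p+[0,0,.042]; uv=proj('wrist',c,p,R); print(uv)
X=P[np.linalg.norm(P-c,axis=2)<.014]; X=X[abs((X-c)[:,:2]@ey)<.007]
A=np.c_[2*X,np.ones(len(X))];q=np.linalg.lstsq(A,(X**2).sum(1),rcond=None)[0];print(len(X),q[:3],np.sqrt(q[3]+q[:3]@q[:3]))
h=bal(-.07,.1,.062);o=q[:3]-h; print('off',o[:2]@ex,o[2],'ang',np.arctan2(o[:2]@ex,o[2])+.5)
cv2.imwrite('pics/w5c.png',cv2.resize(im[200:420,180:400],(500,500),interpolation=2)[:,:,::-1])
E
```

```text
time_s: 5.53
position: [0.5555, 0.1178, 0.0712]
tool_rot: [[0.985, 0.001, -0.17], [0.17, -0.0, 0.985], [0.001, -1.0, -0.0]]
ft_force: [1.7, -4.6, 0.9]
grip_width: 0.0201
time_s: 5.7
position: [0.5574, 0.1181, 0.0701]
tool_rot: [[0.985, 0.0, -0.17], [0.17, -0.0, 0.985], [0.0, -1.0, -0.0]]
ft_force: [0.8, -4.2, 0.1]
grip_width: 0.0204
[280.49939161 308.29103366]
251 [0.55319184 0.11751614 0.1167908 ] 0.009523539937023599
off 0.03127425837022601 0.05479080329248524 ang 1.018667567388286
```

View pics/w5c.png

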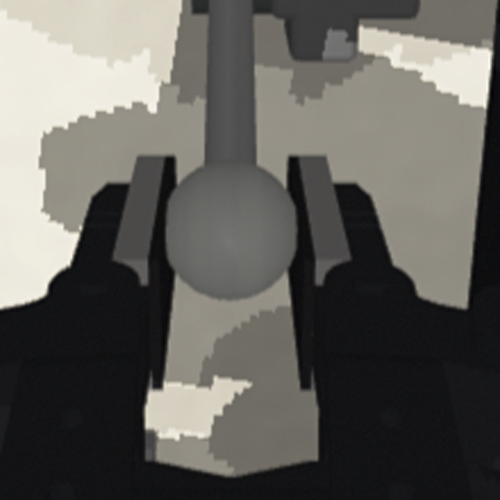

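```bash
python3 -m pendant '[[[0,0,0],0,0.2],[[0,0,0],0,0.2],[[0.1,0.017,0],0,0.2],[[0,0,0],0,0.2],[[0,0,0],0,0.2],[[0,0,0],0,0.2],[[0,0,0],0,0.2],[[0,0,0],0,0.2],[[0,0,0],0,0.2],[[0,0,0],0,0.2]]' 40
python3 - <<'E'
from h import *
im,d=snap('wrist','w6'); s=env.observe(); p,R=s['position'],s['tool_rot'];P=pts('wrist',d,p,R)
print(p,s['ft_force'])
c=np.array([.553,.1175,.1160])
X=P[np.linalg.norm(P-c,axis=2)<.016]; X=X[abs((X-c)[:,:2]@ey)<.007]
A=np.c_[2*X,np.ones(len(X))];q=np.linalg.lstsq(A,(X**2).sum(1),rcond=None)[0];print(len(X),q[:3],np.sqrt(q[3]+q[:3]@q[:3]))
h=bal(-.07,.1,.062);o=q[:3]-h; print('off',o[:2]@ex,o[2],'ang',np.arctan2(o[:2]@ex,o[2])+.5)
im2,d2=snap('scene','s6')
P=pts('scene',d2)
cv2.imwrite('pics/w6c.png',np.hstack([cv2.resize(im[200:420,180:400],(400,400),interpolation=2),cv2.resize(im2[180:280,190:290],(400,400))])[:,:,::-1])
E
```

```text
time_s: 6.58
position: [0.5588, 0.1184, 0.0695]
tool_rot: [[0.985, -0.004, -0.17], [0.17, -0.001, 0.985], [-0.004, -1.0, -0.0]]
ft_force: [-3.2, -6.1, -0.8]
grip_width: 0.0191
[0.55875578 0.11843446 0.06947313] [-3.13821477 -7.16650321 -0.67308937]
2491 [0.55372484 0.11769643 0.1136495 ] 0.01213560178729911
off 0.03183024478700398 0.051649500115512184 ang 1.0522998271461381
```

View pics/w6c.png

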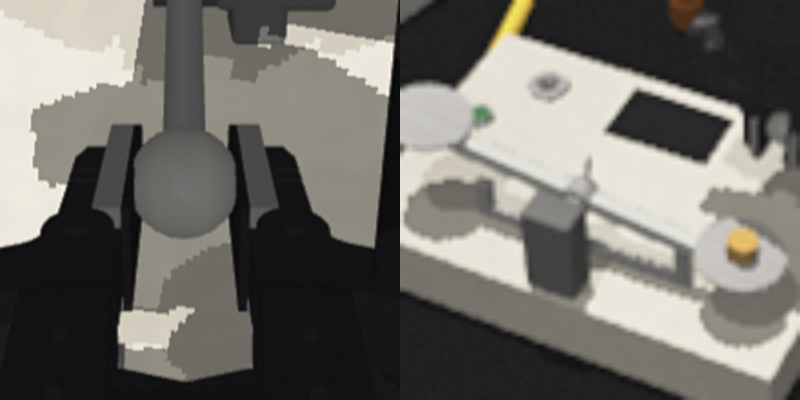

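```bash
python3 -m pendant '[[[-0.164,-0.028,0.083],0,0.2],[[-0.164,-0.028,0.063],0,0.2],[[-0.164,-0.028,0.047],0,0.2],[[-0.164,-0.028,0.03],0,0.2],[[-0.164,-0.028,0.018],0,0.2],[[-0.164,-0.028,0.003],0,0.2],[[-0.164,-0.028,-0.01],0,0.2],[[-0.164,-0.028,-0.027],0,0.2],[[-0.164,-0.028,-0.037],0,0.2],[[-0.164,-0.028,-0.057],0,0.2],[[-0.164,-0.028,-0.07],0,0.2]]' 40
python3 -m pendant '[[[-0.1,-0.017,-0.04],0,0.2],[[-0.1,-0.017,-0.03],0,0.2],[[0,0,0],0,0.2],[[-0.1,-0.017,-0.02],0,0.2],[[0,0,0],0,0.2]]' 40
cat > ballfit.py <<'E'
from h import *
import sys
f=sys.argv[1]; im,d=snap('wrist',f); s=env.observe(); p,R=s['position'],s['tool_rot'];P=pts('wrist',d,p,R)
print(p,s['ft_force'],s['time_s'])
c=bal(-.07-.0285,.1,.1155)
for _ in range(4):
    X=P[np.linalg.norm(P-c,axis=2)<.013]; X=X[abs((X-c)[:,:2]@ey)<.009]
    A=np.c_[2*X,np.ones(len(X))];q=np.linalg.lstsq(A,(X**2).sum(1),rcond=None)[0];c=q[:3]
print(len(X),q[:3],np.sqrt(q[3]+q[:3]@q[:3]))
h=bal(-.07,.1,.062);o=q[:3]-h; print('off',o[:2]@ex,o[2],'ang',np.arctan2(o[:2]@ex,o[2])+.5)
im2,d2=snap('scene',f+'s')
cv2.imwrite('pics/%sc.png'%f,np.hstack([cv2.resize(im[200:420,180:400],(400,400),interpolation=2),cv2.resize(im2[180:280,190:290],(400,400))])[:,:,::-1])
E
python3 ballfit.py w7
```

```text
time_s: 7.6
position: [0.5086, 0.1096, 0.0739]
tool_rot: [[0.985, 0.008, -0.17], [0.17, 0.0, 0.985], [0.008, -1.0, -0.001]]
ft_force: [-0.0, -4.0, 26.4]
grip_width: 0.0194
time_s: 8.02
position: [0.4964, 0.1085, 0.0689]
tool_rot: [[0.985, -0.0, -0.17], [0.17, 0.001, 0.985], [-0.0, -1.0, 0.001]]
ft_force: [-0.2, -0.9, 0.6]
grip_width: 0.0169
[0.49649264 0.10850641 0.06876023] [-0.12738176 -1.08031147  1.11975218] 8.0667
650 [0.49560674 0.10857439 0.11698758] 0.011185838943897424
off -0.026991629140023163 0.05498758373630343 ang 0.043684879468770255
```

View pics/w7c.png

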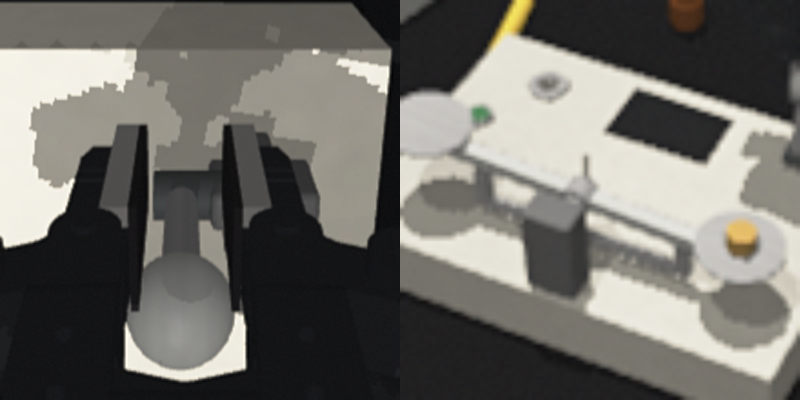

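The lever lagged: the ball has slipped to the pads' +x edge at wrist crop (180,310). I'll locate it properly.

Run:
```python
from h import *
im,d,p,R=load('w7'); P=pts('wrist',d,p,R)
c=P[372,279]+[0,0,-.01]; print(c)
for _ in range(5):
    X=P[np.linalg.norm(P-c,axis=2)<.0125]
    A=np.c_[2*X,np.ones(len(X))];q=np.linalg.lstsq(A,(X**2).sum(1),rcond=None)[0];c=q[:3]
print(len(X),q[:3],np.sqrt(q[3]+q[:3]@q[:3]))
h=bal(-.07,.1,.062);o=q[:3]-h; print('off',o[:2]@ex,o[2],'ang',np.arctan2(o[:2]@ex,o[2])+.5, 'rel tcp', (q[:3]-p)@R)
```

```text
[0.50878573 0.11003266 0.12056505]
2922 [0.51505058 0.11102357 0.12206225] 0.010566121482097804
off -0.007415434803760544 0.06006225382399069 ang 0.3771591567971077 rel tcp [ 0.01877964 -0.05318188 -0.00058858]
```

The lever is at about 0.38 rad with the ball 19 mm to the +x side of the pads. I'll let go, lift, go around to the +x side of the ball, and push it back with shut fingers.

```bash
python3 -m pendant '[[[0,0,0],0,0.45],[[0,0,0],0,0.45],[[0,0,0.5],0,0.45],[[0,0,1],0,0.4],[[0,0,0.8],0,0.2],[[0.6,0.103,0],0,0],[[0.6,0.103,0],0,0],[[0.38,0.065,0],0,0],[[0,0,0],0,0],[[0,0,0],0,0]]' 40
python3 ballfit.py w8
```

```text
time_s: 8.95
position: [0.5439, 0.1163, 0.1375]
tool_rot: [[0.985, -0.001, -0.171], [0.171, 0.0, 0.985], [-0.001, -1.0, 0.0]]
ft_force: [-0.0, 0.3, -0.3]
grip_width: 0.0005
[0.54351213 0.1162434  0.13759552] [ 0.04638501 -0.18236789 -0.25503965] 9.0
1393 [0.51485728 0.11107652 0.12226715] 0.010581449737918556
off -0.00759682880676282 0.060267146305892805 ang 0.3746087613547339
```

View pics/w8c.png

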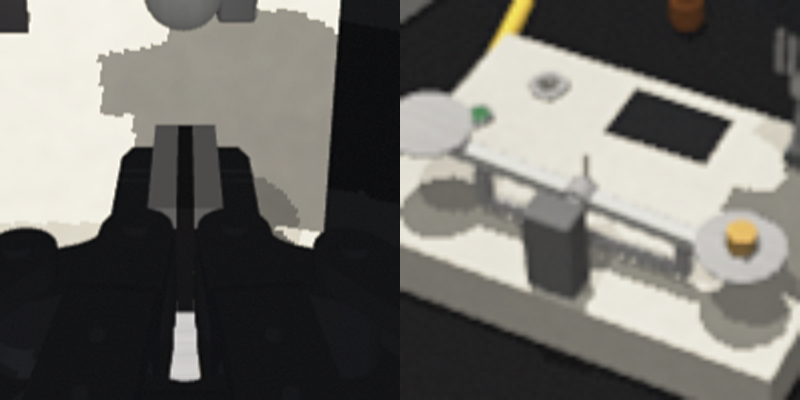

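```bash
python3 -m pendant '[[[0,0,-0.7],0,0],[[0,0,-0.9],0,0],[[0,0,-0.4],0,0],[[0,0,0],0,0],[[-0.16,-0.028,0],0,0],[[-0.16,-0.028,0],0,0],[[-0.16,-0.028,0],0,0],[[-0.16,-0.028,0],0,0],[[-0.16,-0.028,0],0,0]]'
python3 -m pendant '[[[-0.13,-0.022,0],0,0],[[-0.13,-0.022,0],0,0],[[0,0,0],0,0]]'
python3 ballfit.py w9
```

```text
time_s: 9.8
position: [0.5199, 0.1118, 0.0787]
tool_rot: [[0.985, 0.002, -0.17], [0.17, 0.0, 0.985], [0.002, -1.0, -0.0]]
ft_force: [2.0, 1.0, -1.4]
grip_width: -0.0002
time_s: 10.05
position: [0.517, 0.1112, 0.079]
tool_rot: [[0.985, 0.013, -0.169], [0.169, 0.002, 0.986], [0.013, -1.0, -0.0]]
ft_force: [20.0, 6.4, -11.9]
grip_width: -0.0003
[0.51700058 0.11121536 0.07895398] [ 20.45797655   7.36603705 -11.82546111] 10.1
2726 [0.49692072 0.10795308 0.11491093] 0.011180000201089947
off -0.02580330901799341 0.05291092971132458 ang 0.046261354470625016
```

View pics/w9c.png

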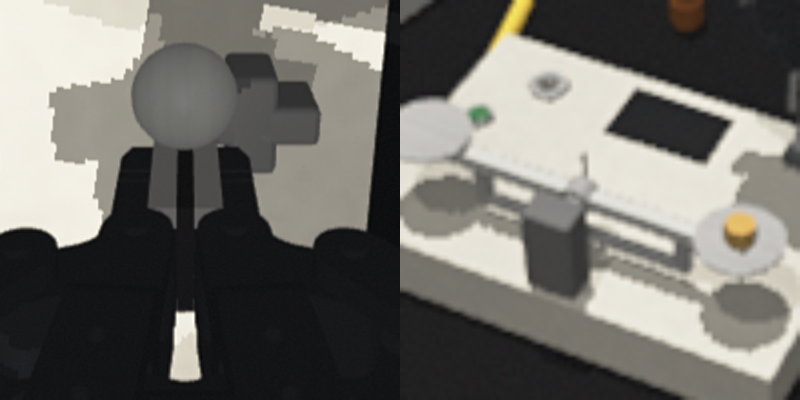

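The 20 N stop force and the symmetric ball offsets (+31.5 / −25.8 mm, i.e. ±28.6 about the hinge) show the lever fully back. I'll back off, lift, and check the lever and beam.

```bash
python3 -m pendant '[[[0.2,0.034,0],0,0],[[0.2,0.034,0],0,0],[[0,0,0.9],0,0],[[0,0,1],0,0],[[0,0,1],0,0.5],[[-0.5,-0.8,0.8],0,0.5],[[-0.5,-1,0.5],0,0.5]]'
python3 - <<'E'
from h import *
s=env.observe();print(s['position'],s['time_s'])
im2,d2=snap('scene','s10'); im3,d3=snap('side','sd10')
P=pts('scene',d2)
for nm,y in (('-y',-.12),('+y',.12)):
    for f in ('scene0','s6','s10'):
        im,d,_,_=load(f); P=pts('scene',d); c=bal(.06,y,.1); m=(np.linalg.norm(P[...,:2]-c[:2],axis=2)<.03)&(P[...,2]>.075)&(d>0); print(nm,f,m.sum(),np.median(P[m][:,2]).round(4))
cv2.imwrite('pics/c10.png',np.hstack([cv2.resize(im2[170:290,180:330],(450,400)),cv2.resize(im3[160:280,230:380],(350,400))])[:,:,::-1])
c=bal(-.07-.0285+.0027,.1,.1155)
P=pts('wrist',*[load('w9')[i] for i in (1,2,3)]) if 0 else None
E
```

```text
time_s: 10.73
position: [0.4943, 0.0591, 0.2064]
tool_rot: [[0.985, 0.003, -0.173], [0.173, -0.0, 0.985], [0.003, -1.0, -0.001]]
ft_force: [-0.1, -0.9, 0.3]
grip_width: 0.0357
[0.49433841 0.05910195 0.20641485] 10.7333
-y scene0 244 0.1134
-y s6 248 0.1261
-y s10 244 0.1118
+y scene0 305 0.1102
+y s6 316 0.0974
+y s10 294 0.1117
```

View pics/c10.png

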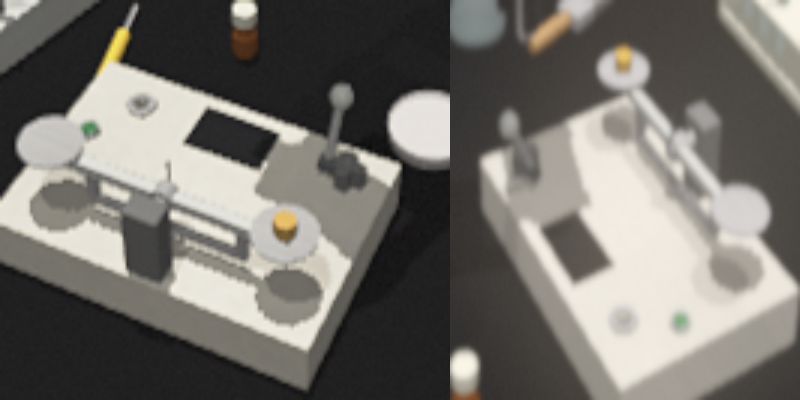

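The pans are equal again (0.1118 / 0.1117 m). They had differed by 29 mm when released, which is 0.12 rad, so the beam is arrested level. Now I'll move over the stylus.

```bash
python3 -m pendant '[[[-0.2,-0.6,0],0,0.5],[[-0.3,-1,0],0,0.5],[[-0.3,-1,0],0,0.5],[[-0.3,-1,0],0,0.5],[[-0.3,-1,0],0,0.5],[[-0.3,-1,0],0,0.5],[[-0.3,-1,0],0,0.5],[[-0.3,-1,0],0,0.5],[[-0.2,-1,0],0,0.5],[[-0.2,-1,0],0,0.5],[[-0.15,-0.9,0],0,0.5],[[0,-0.5,0],0,0.5]]'
python3 -m pendant '[[[0,0,0],0,0.5],[[0,0,0],0,0.5]]'
python3 - <<'E'
from h import *
im,d=snap('wrist','w11'); s=env.observe(); p,R=s['position'],s['tool_rot']; P=pts('wrist',d,p,R)
uv=proj('wrist',[.408,-.286,.125],p,R); print(uv)
m=(P[...,2]>.117)&(P[...,2]<.132)&(np.linalg.norm(P[...,:2]-[.408,-.286],axis=2)<.02)
print(m.sum(),P[m].mean(0),P[m].min(0),P[m].max(0),np.argwhere(m).mean(0))
Q=(P-p)@R; mm=(d>0)&(abs(Q[...,2])<.06)&(abs(Q[...,0])<.05)&(Q[...,1]<0)&(Q[...,1]>-.2); q=Q[mm&(abs(Q[...,2])<.012)]
print('between-fingers tool-y',np.percentile(q[:,1],[0,5,50,95,100]) if len(q) else '')
E
```

```text
time_s: 11.83
position: [0.4081, -0.2735, 0.2035]
tool_rot: [[0.986, -0.001, -0.168], [0.168, 0.001, 0.986], [-0.001, -1.0, 0.001]]
ft_force: [-0.2, 0.4, 0.2]
grip_width: 0.0424
time_s: 12.0
position: [0.4089, -0.2709, 0.2035]
tool_rot: [[0.986, -0.001, -0.17], [0.17, 0.001, 0.986], [-0.001, -1.0, 0.002]]
ft_force: [0.3, 0.2, 0.9]
grip_width: 0.0426
[258.19727644 208.07559451]
459 [ 0.41001299 -0.28647333  0.12494917] [ 0.40288957 -0.2944465   0.11704164] [ 0.41894996 -0.27878619  0.12735827] [210.73420479 257.06100218]
between-fingers tool-y [-0.10957225 -0.10312052 -0.10026381 -0.09789754 -0.09654972]
```

View pics/w11.png

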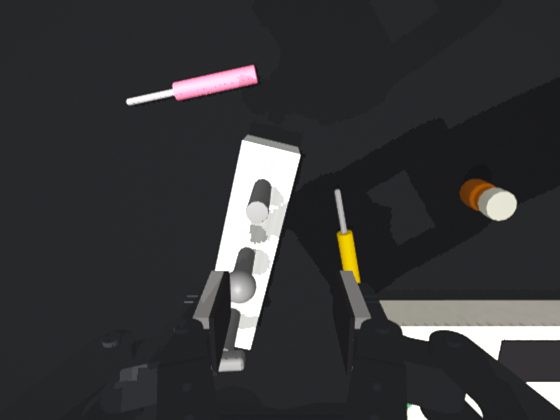

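The wrist view shows the grey plain stylus at (257,208), the ball tool at (240,288) and the crossbar tool at (232,360). Pink is at (215,83) and yellow at (345,245), both lying on the bench. The stylus top measures (0.410, −0.2865, 0.125), as it should. Descending now.

```bash
python3 -m pendant '[[[0.03,-0.52,0],0,0.5],[[0,0,0],0,0.5],[[0,0,-1],0,0.5],[[0,0,-1],0,0.5],[[0,0,-1],0,0.5],[[0,0,-0.8],0,0.5],[[0,0,-0.6],0,0.5],[[0,0,-0.45],0,0.5],[[0,0,0],0,0.5],[[0,0,0],0,0.5]]'
python3 -m pendant '[[[0,0,0],0,0.3],[[0,0,0],0,0.2],[[0,0,0],0,0.1],[[0,0,0],0,0.1],[[0,0,0],0,0.1],[[0,0,0],0,0.1],[[0,0,0],0,0.1],[[0,0,0],0,0.1]]' 40
python3 - <<'E'
from h import *
im,d=snap('wrist','w12'); im2,_=snap('side','sd12'); 
cv2.imwrite('pics/c12.png',np.hstack([cv2.resize(im[180:420,160:400],(400,400)),cv2.resize(im2[250:370,230:350],(400,400))])[:,:,::-1])
E
```

```text
time_s: 12.88
position: [0.4099, -0.2865, 0.0585]
tool_rot: [[0.985, -0.001, -0.171], [0.171, 0.001, 0.985], [-0.0, -1.0, 0.001]]
ft_force: [0.7, -0.2, 0.0]
grip_width: 0.0425
time_s: 13.55
position: [0.4102, -0.2873, 0.0596]
tool_rot: [[0.985, 0.002, -0.17], [0.17, -0.001, 0.985], [0.001, -1.0, -0.002]]
ft_force: [-0.1, 0.6, 5.9]
grip_width: 0.015
```

View pics/c12.png

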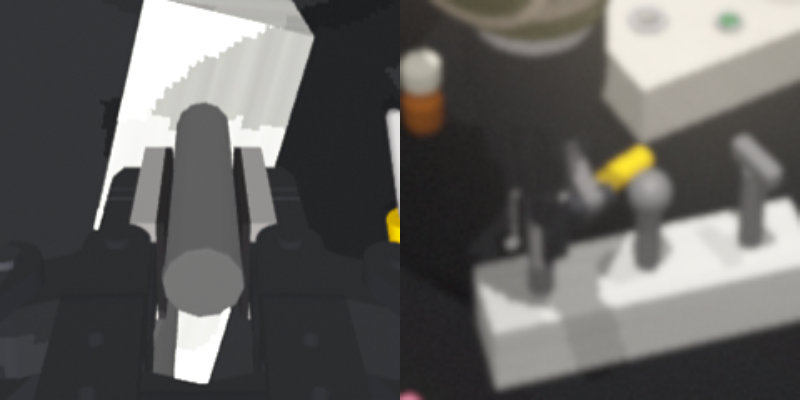

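The stylus is held (15 mm width), upright between the pads. I'll firm up the grip, lift, and check.

```bash
python3 -m pendant '[[[0,0,0],0,0.1],[[0,0,0],0,0.1],[[0,0,0.4],0,0.1],[[0,0,0.6],0,0.1],[[0,0,0.8],0,0.1],[[0,0,1],0,0.1],[[0,0,1],0,0.1],[[0,0,0.7],0,0.1],[[0,0,0],0,0.1]]' 70
python3 -m pendant '[[[0.4,0.5,0],0,0.1],[[0.65,0.9,0],0,0.1],[[0.65,0.9,0],0,0.1],[[0.65,0.9,0],0,0.1],[[0.65,0.9,0],0,0.1],[[0.65,0.9,0],0,0.1],[[0.5,0.7,0],0,0.1],[[0.2,0.4,0],0,0.1],[[0,0,0],0,0.1],[[0,0,0],0,0.1]]'
python3 - <<'E'
from h import *
s=env.observe(); print(s['position'])
im,d=snap('wrist','w13'); im2,_=snap('side','sd13');im3,_=snap('scene','s13') 
print(proj('side',s['position']),proj('scene',s['position']))
cv2.imwrite('pics/c13.png',np.hstack([cv2.resize(im3[120:240,160:280],(400,400)),cv2.resize(im2[160:280,230:350],(400,400))])[:,:,::-1])
cv2.imwrite('pics/w13c.png',cv2.resize(im[60:420,100:440],(566,600))[:,:,::-1])
E
```

```text
time_s: 14.4
position: [0.4109, -0.2882, 0.1981]
tool_rot: [[0.985, 0.006, -0.17], [0.17, -0.006, 0.985], [0.004, -1.0, -0.007]]
ft_force: [0.6, 0.0, 0.3]
grip_width: 0.0144
time_s: 15.23
position: [0.54, -0.1036, 0.1929]
tool_rot: [[0.985, -0.001, -0.172], [0.172, 0.0, 0.985], [-0.001, -1.0, 0.0]]
ft_force: [0.0, 0.0, -0.1]
grip_width: 0.0147
[ 0.54002084 -0.10358368  0.19293599]
[301.69953865 212.39192938] [221.52389455 157.56501306]
```

View pics/c13.png

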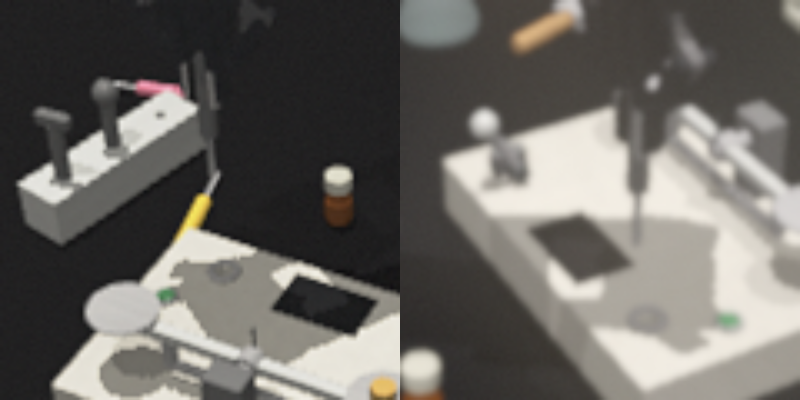

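View pics/w13c.png

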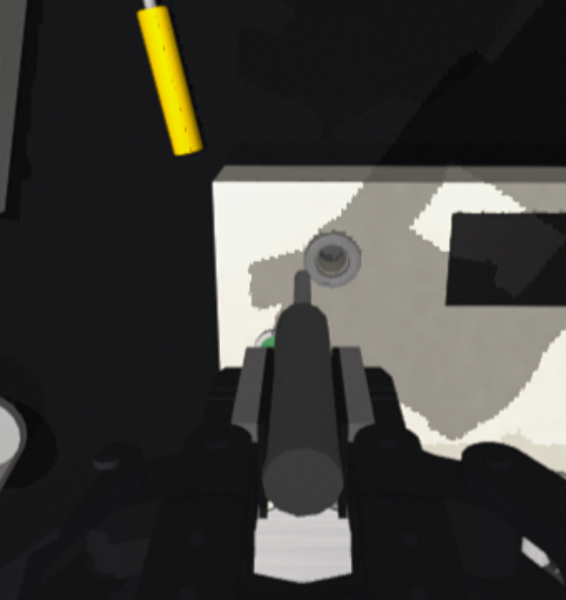

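Run:
```python
from h import *
im,d,p,R=load('w13'); z=p[2]-.0555
print('wrist tip',ray('wrist',282,224,z,p,R)); print('side tip',ray('side',300.8,234,z)); print('scene',ray('scene',224.2,173.4,z)); print('tcp',p)
print('proj exp tip', proj('scene',[p[0],p[1],z]),proj('side',[p[0],p[1],z]),proj('wrist',[p[0],p[1],z],p,R))
print('aperture wrist',ray('wrist',300,215.5,.054,p,R), bal(-.07,-.1,.054))
# collar via contour on wrist image
g=cv2.cvtColor(im,cv2.COLOR_RGB2GRAY)
cv2.imwrite('pics/w13d.png',cv2.resize(im[190:250,260:330],(700,600),interpolation=cv2.INTER_CUBIC)[:,:,::-1])
for n,f in (('scene','scene0'),('side','side0')):
    i=load(f)[0]; u,v=proj(n,bal(-.07,-.1,.054)).round().astype(int)
    cv2.imwrite('pics/ap_%s.png'%n,cv2.resize(i[v-15:v+15,u-20:u+20],(400,300),interpolation=cv2.INTER_CUBIC)[:,:,::-1]); print(n,u-20,v-15)
cv2.imwrite('pics/ap.png',np.hstack([cv2.imread('pics/ap_scene.png'),cv2.imread('pics/ap_side.png')]))
```

```text
wrist tip [ 0.53971849 -0.10294305  0.13743599]
side tip [ 0.53746255 -0.10768677  0.13743599]
scene [ 0.53860144 -0.1001329   0.13743599]
tcp [ 0.54002084 -0.10358368  0.19293599]
proj exp tip [222.94919181 173.21880979] [301.19453063 232.7171053 ] [280.90279774 224.28736238]
aperture wrist [ 0.55767095 -0.0842058   0.054     ] [ 0.55643881 -0.08400075  0.054     ]
scene 207 186
side 284 239
```

View pics/w13d.png

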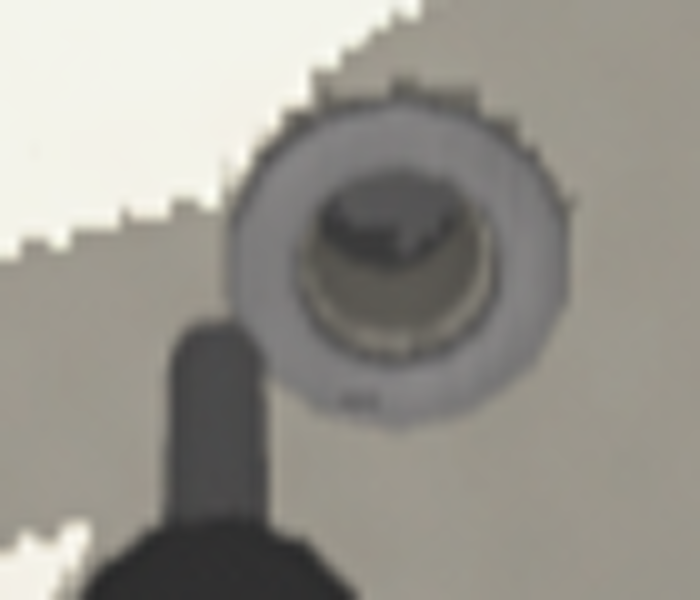

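View pics/ap.png

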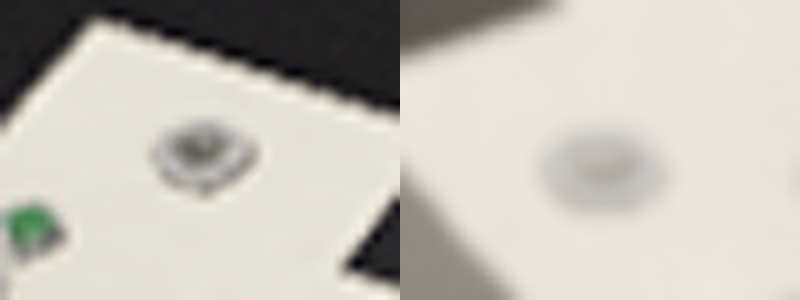

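```bash
python3 -m pendant '[[[0.29,0.31,0],0,0.1],[[0.29,0.32,0],0,0.1],[[0,0,0],0,0.1],[[0,0,-0.6],0,0.1],[[0,0,-0.8],0,0.1],[[0,0,-0.7],0,0.1],[[0,0,-0.35],0,0.1],[[0,0,0],0,0.1],[[0,0,0],0,0.1]]'
python3 - <<'E'
from h import *
s=env.observe(); print(s['position'])
im,d=snap('wrist','w14'); im2,_=snap('side','sd14');im3,_=snap('scene','s14') 
cv2.imwrite('pics/c14.png',np.hstack([cv2.resize(im3[170:220,205:255],(400,400),interpolation=2),cv2.resize(im2[225:275,280:330],(400,400),interpolation=2)])[:,:,::-1])
cv2.imwrite('pics/w14c.png',cv2.resize(im[220:340,220:360],(700,600),interpolation=2)[:,:,::-1])
p,R=s['position'],s['tool_rot']; X=bal(-.07,-.1,.054); print(proj('wrist',X,p,R),proj('wrist',[p[0],p[1],p[2]-.0555],p,R))
E
```

```text
time_s: 16.13
position: [0.5578, -0.085, 0.12]
tool_rot: [[0.985, -0.0, -0.17], [0.17, 0.0, 0.985], [-0.0, -1.0, 0.0]]
ft_force: [-1.2, -0.3, 0.8]
grip_width: 0.0144
[ 0.55781554 -0.08498465  0.12002337]
[282.78845515 217.23063137] [280.91089273 224.24017523]
```

View pics/c14.png

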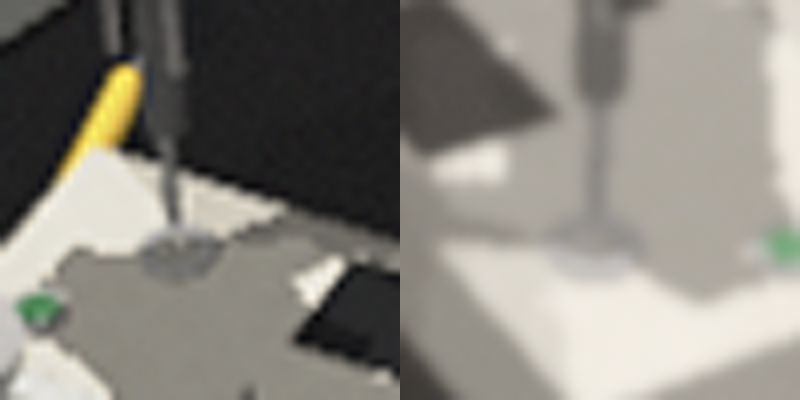

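View pics/w14c.png

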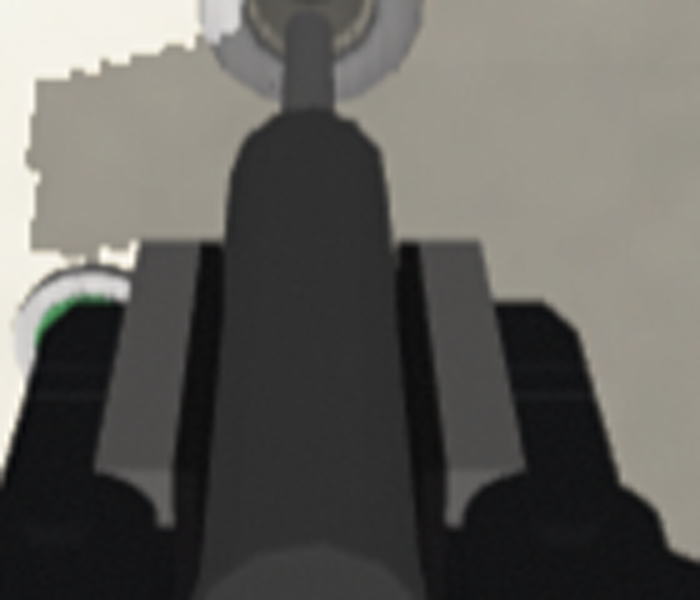

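Run:
```python
from h import *
im,d,p,R=load('w14')
cv2.imwrite('pics/w14d.png',cv2.resize(im[190:250,250:320],(700,600),interpolation=cv2.INTER_CUBIC)[:,:,::-1])
```

```text
(no output)
```

View pics/w14d.png

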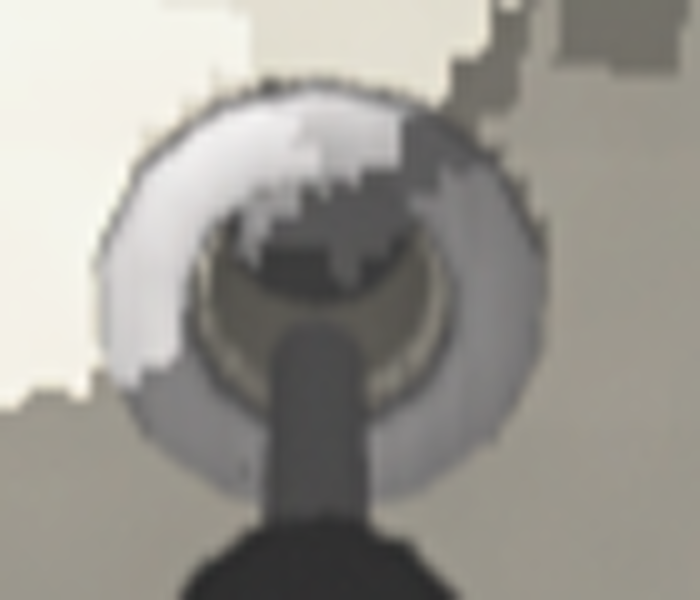

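Run:
```python
from h import *
im,d,p,R=load('w14')
print(ray('wrist',282.2,219.2,.054,p,R), ray('wrist',282.2,219.7,.054,p,R),ray('wrist',281.8,224.3,p[2]-.0555,p,R),p)
P=pts('wrist',d,p,R); print(P[200:240:2,282].round(4)[:,[0,2]].tolist())
```

```text
[ 0.55782649 -0.08414876  0.054     ] [ 0.55816314 -0.08409082  0.054     ] [ 0.55776079 -0.08443266  0.06452337] [ 0.55781554 -0.08498465  0.12002337]
[[0.5449, 0.055], [0.5463, 0.0545], [0.5477, 0.0541], [0.5485, 0.0558], [0.5561, 0.0345], [0.5577, 0.0339], [0.559, 0.0343], [0.5603, 0.0346], [0.5616, 0.0351], [0.5628, 0.0359], [0.5646, 0.0348], [0.5552, 0.0677], [0.5554, 0.071], [0.5554, 0.0745], [0.5557, 0.0771], [0.5555, 0.0812], [0.5556, 0.0844], [0.5555, 0.0879], [0.5555, 0.091], [0.5555, 0.0941]]
```

The tip and collar centre agree within about 0.5 mm. Descending in small steps and watching the force.

```bash
python3 -m pendant '[[[0,0,-0.25],0,0.1],[[0,0,-0.3],0,0.1],[[0,0,-0.3],0,0.1],[[0,0,0],0,0.1],[[0,0,0],0,0.1]]' 80
python3 -m pendant '[[[0,0,-0.1],0,0.1],[[0,0,-0.1],0,0.1],[[0,0,0],0,0.1]]'
python3 -m pendant '[[[0,0,-0.07],0,0.1],[[0,0,0],0,0.1]]'
```

```text
time_s: 16.7
position: [0.5573, -0.085, 0.0937]
tool_rot: [[0.985, -0.002, -0.17], [0.17, 0.001, 0.985], [-0.001, -1.0, 0.001]]
ft_force: [-0.3, 0.4, -0.4]
grip_width: 0.0141
time_s: 16.95
position: [0.5579, -0.0852, 0.0884]
tool_rot: [[0.985, 0.001, -0.17], [0.17, -0.0, 0.985], [0.0, -1.0, -0.0]]
ft_force: [0.1, -0.2, 2.2]
grip_width: 0.0142
time_s: 17.12
position: [0.5579, -0.0852, 0.0865]
tool_rot: [[0.985, 0.001, -0.17], [0.17, -0.0, 0.985], [0.001, -1.0, -0.0]]
ft_force: [0.3, -0.3, 2.7]
grip_width: 0.0145
```

```bash
for i in 1; do python3 -m pendant '[[[0,0,-0.06],0,0.1],[[0,0,0],0,0.1]]'; python3 -m pendant '[[[0,0,-0.04],0,0.1],[[0,0,0],0,0.1]]';  python3 -m pendant '[[[0,0,-0.04],0,0.1],[[0,0,0],0,0.1]]'; done
```

```text
time_s: 17.28
position: [0.5578, -0.0852, 0.0847]
tool_rot: [[0.985, 0.001, -0.17], [0.17, -0.0, 0.985], [0.001, -1.0, -0.0]]
ft_force: [0.2, 0.1, 3.1]
grip_width: 0.0143
time_s: 17.45
position: [0.5578, -0.0852, 0.0835]
tool_rot: [[0.985, 0.001, -0.17], [0.17, -0.0, 0.985], [0.001, -1.0, -0.0]]
ft_force: [0.7, -0.3, 5.1]
grip_width: 0.0144
time_s: 17.62
position: [0.5581, -0.0852, 0.0831]
tool_rot: [[0.985, 0.002, -0.17], [0.17, -0.001, 0.985], [0.002, -1.0, -0.001]]
ft_force: [-0.6, 0.7, 9.3]
grip_width: 0.0143
```

```bash
python3 -m pendant '[[[0,0,-0.03],0,0.1],[[0,0,0],0,0.1],[[0,0,0],0,0.1],[[0,0,0],0,0.1],[[0,0,0],0,0.1],[[0,0,0],0,0.1]]'
python3 - <<'E'
from h import *
s=env.observe(); print(s['position'],s['ft_force'],s['grip_width'])
im,d=snap('wrist','w15'); im2,_=snap('side','sd15');im3,d3=snap('scene','s15') 
cv2.imwrite('pics/c15.png',np.hstack([cv2.resize(im3[130:290,170:330],(400,400),interpolation=2),cv2.resize(im2[160:320,220:380],(400,400),interpolation=2)])[:,:,::-1])
P=pts('scene',d3)
for y in (-.12,.12):
    c=bal(.06,y,.1); m=(np.linalg.norm(P[...,:2]-c[:2],axis=2)<.03)&(P[...,2]>.075)&(P[...,2]<.14)&(d3>0); print(y,m.sum(),np.median(P[m][:,2]))
cv2.imwrite('pics/w15c.png',cv2.resize(im[200:420,170:390],(600,600))[:,:,::-1])
s=env.observe(); print(s['ft_force'],s['time_s'])
E
```

```text
time_s: 18.12
position: [0.5583, -0.0852, 0.0829]
tool_rot: [[0.985, 0.003, -0.17], [0.17, -0.001, 0.985], [0.002, -1.0, -0.001]]
ft_force: [-0.5, 0.4, 14.4]
grip_width: 0.0143
[ 0.55830022 -0.08519785  0.08288993] [-0.50906736  0.35853567 14.39897518] 0.01425607676036923
-0.12 248 0.11188241544093624
0.12 303 0.11160853448592556
[-1.80390632  0.50976752 14.858857  ] 18.2667
```

View pics/c15.png

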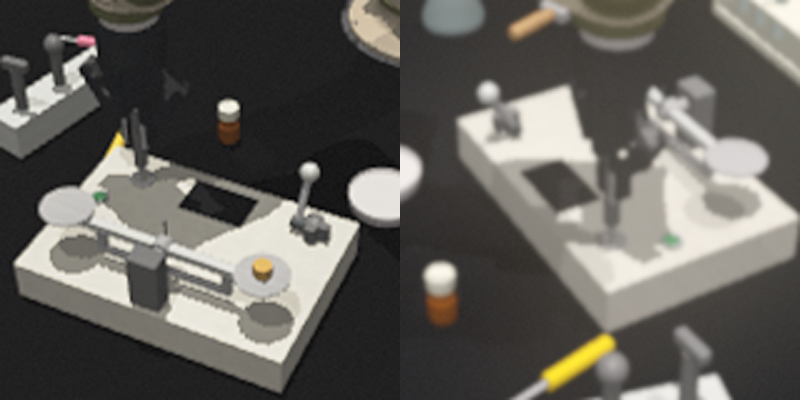

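View pics/w15c.png

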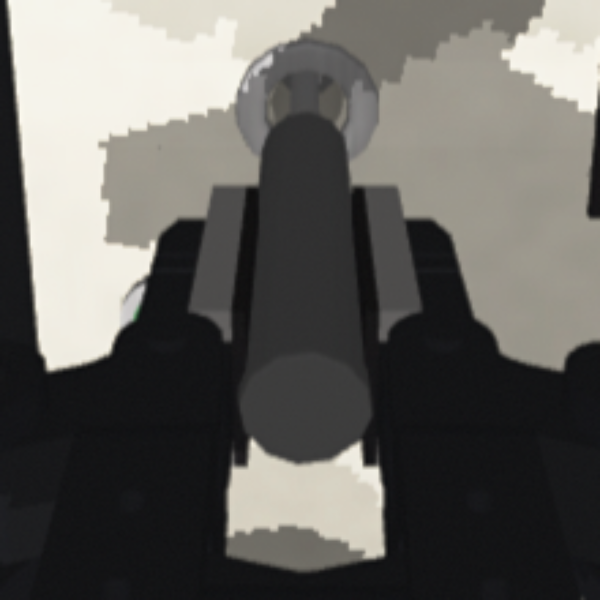

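Run:
```python
from h import *
for f in('scene0','s10','s15'):
    im,d,_,_=load(f); P=pts('scene',d); c=bal(-.096,.1,.1165)
    m=(np.linalg.norm(P-c,axis=2)<.02)&(P[...,2]>.112); q=np.argwhere(m)
    print(f,m.sum(),q.mean(0)[::-1].round(1),P[m].mean(0).round(4))
s=env.observe(); print(s['ft_force'],s['grip_width'],s['time_s'])
print(env.close_job())
```

```text
scene0 47 [293.3 199.3] [0.5023 0.1128 0.121 ]
s10 44 [293.8 198.8] [0.498  0.1118 0.1193]
s15 46 [293.7 198.9] [0.4989 0.1121 0.1196]
[-1.80390632  0.50976752 14.858857  ] 0.014295584995028433 18.2667
the job is handed in; nothing more can be done
None
```

The job is done and handed in at 18.3 s. The balance was released and re-arrested, and the stylus is holding the recessed button down. No verdict was reported.

- **Release:** I gripped the lever's ball and swung it to its far stop, measured at about 1.02–1.05 rad. The pans then differed by 29 mm, or 0.12 rad. I held it released for about 1.4 s.
- **Arrest:** On the first return the ball slipped out of the pads at about 0.38 rad. I went around to its other side and pushed it with shut fingers until the stop gave about 20 N. The pans then read 0.1118 and 0.1117 m, and 0.1119 and 0.1116 m at the end. The raw lever angle read 0.05 rad. Corrected using the two stop readings, that is 0.
- **Button:** I took the plain grey stylus from the stand's near end and lowered it through the collar, aligned within about 0.5 mm. Contact came about 20 mm below the mouth. After about 6 mm of travel the force rose sharply. At the end it was 14.9 N, with the stylus gripped and upright.

**What did not match or went differently:**
- The finger ends and the gripper's body sit about 25 mm farther back than the stated tool point. My first grip on the ball was too high because of this, and I corrected for it.
- The pink and yellow look-alikes, which stood free on the bench, had toppled by 3 s, before the arm came near them.
- The other two stand tools, the jar and the dish were in place in the last views. I did not measure the flask, beaker or brush again.

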